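# Tip the stale crusts into the compost caddy

## Task

Bring the green scrap tray out from under the low wooden riser by its bail handle, keeping all three crusts on it, and set it down flat on the cork mat and let go. Then take it by its slanted tail grip instead, tip it over the oval white caddy so that all three crusts slide off into the caddy, and set the empty tray back down flat on the mat. Leave the caddy standing where it is and do not disturb the jar, spoon or dustpan.

Things in the scene. Friction and masses are not known exactly. Their poses are not given: they have to be found in the camera images.
- tray: Green plastic scrap tray, 165 long (its x, from -85 to +80) x 132 wide (y), floor 5 thick; origin under the floor below the bail, z up. Side walls 22 high, 6 thick; rear wall (+x end) 16 high; the -x end is an open pouring lip with no wall. Wooden bail bar above the middle, wooden tail grip at +x. 150 g. Starts with its tail under the riser, lip and bail in the open.
- bail (a point): Middle of the tray's bail bar, 85 above the tray's underside, over its origin. The bar runs along the tray's y; it is 12 thick (tray x) and 14 high; pinch it from above with the fingers closing along tray x. It rests on a post at each side wall. The crusts reach 35 above the tray's underside and pass below it.
- tail (a point): Grip point on the tail grip, at (99, 0, 48) in the tray frame. A flat tab 14 thick, 56 wide (tray y), 60 long, leaning outwards: from its foot at (78, 0, 12) it rises along (0.5, 0, 0.866) in the tray frame (30 degrees off upright); the grip point is 42 up it, 18 below its end. Fingers close across its thickness, along (0.866, 0, -0.5).
- lip (a point): Middle of the open pouring lip, at (-85, 0, 2.5) in the tray frame.
- crust1: Stale bread crust, a hard brown chunk 60 x 36 x 30, 30 g; origin at its centre.
- crust2: As crust1.
- crust3: As crust1.
- mat: Cork mat fixed on the bench, 240 (its x) x 190 (its y), 4 thick; origin at the centre of its underside.
- caddy: White oval compost caddy, open on top, 180 across its x and 240 across its y outside, walls 5, 130 high, inner floor 5 up; loose, 0.9 kg; origin at the centre of its underside. A grey vent flap with a toggle latch is on its -y end. Its +x side faces the mat.
- riser: Low wooden bench riser, fixed: a board 140 deep (its x) x 300 wide (y), underside 112 and top 126 above the bench, on two 12 thick side panels at its y ends; open at front (-x) and back. Origin on the bench under the board's centre.
- jar: Glass storage jar with a hinged clamp lid, 100 across, 143 high, loose; origin at the centre of its underside. Leave alone.
- spoon: Stainless spoon, 190 long, lying along its x. Leave alone.
- dustpan: Grey plastic dustpan set upright, 220 wide (its y), 75 deep, 200 high, loose; origin at the centre of its underside. Leave alone.

How it is judged:
By the outcome, as a careful person would: the job done as asked, in the order asked, and still so for the second after the job is handed in, with the robot touching nothing.
It also fails if it takes over 67 s, if anything falls off the work surface, if the arm or the gripper's body presses on something with over 40 N, if the wrist force passes 120 N, or if a joint passes its speed limit or range.

## Robot

A 6-joint arm with a two-finger parallel gripper is mounted at the origin on the work surface. World frame = base frame: x ahead of the robot, y to its left, z up, the work surface at z = 0. Lengths are in m, angles in rad, forces in N, time in s.
With the tool pointing down it reaches from about 0.325 to 0.85 m from the base axis. Payload 15.5 kg.
Tool frame: the origin (TCP) lies between the finger pads, 19 mm behind the fingertips; this is the grasp point; z points along the fingers, y is the line along which they close (so a half turn about z gives the same grasp; the last joint's range is limited). The gripper opens to 91 mm and grips with 3 to 60 N. Pads are 32 mm wide; open, the fingers measure 118 mm over their backs; the gripper's body (76 mm by 178 mm) begins 60 mm behind the grasp point.
Start: joints at [-1.437, 0.494, 1.345, -0, 1.302, -0.096], TCP at [0.142, -0.609, 0.233] pointing down, gripper open.
Joint ranges: [-2.91, 2.91], [-0.82, 2.16], [0.22, 2.67], [-1.22, 4.37], [0.12, 2.79], [-3.08, 3.08]. Speed limits (rad/s): [1.89, 1.89, 2.57, 3.01, 3.01, 3.01].

## Interface

Orientations are given as a unit quaternion [x, y, z, w].
In Python, from cell import r gives the robot as it stands.
- The arm moves only by the tool carry_out, never from a script. Its arguments are lists of equal length, an entry for each row: "delta_pos": the shift along the world's x, y, z in m, a list of three; "delta_rot": the turn, a rotation vector about the world's x, y, z in rad, a list of three. In form: {"delta_pos": [[x, y, z], ...], "delta_rot": [[wx, wy, wz], ...]}. A call has 1 to 12 rows; each row is the pose to reach, as a shift and turn from the pose commanded when the call began; what a row does not reach only later rows make up. A row lasts 1/10 s, in which the tool goes at most 50 mm and 8.59 degrees, less where a joint would pass 70% of its speed; a pose out of reach is approached as far as the arm can. A call with a gripper value outside its range is refused whole. "hand" is the finger opening in m, from 0 to 0.0912, set as the call begins (left out, the last holds). The fingers move at their own pace and stop on an object; "grip_force" is the grip in N (left out, the last holds). Time passes only in rows, so rows that repeat a pose let the fingers close. It gives the time, the measured TCP pose, the force, the opening and the grip force at its end, in the units of the state.
- r.read_state(): the state, without advancing time (a new reading comes with each control period).
- r.camera(name): name is "side" or "top" or "wrist"; returns a dict with "frame" (480x640x3 uint8, red, green, blue), "fx", "fy", "cx", "cy" (pixels), "T" (4x4, takes a point from camera to world coordinates); the wrist camera has in their place "mount" (4x4, takes a point from camera to tool coordinates, whose origin is the TCP and whose axes are the flange's). Camera axes: x right, y down, z forward; pixel columns grow to the right and rows downward; lengths in m; the calibration is good to about 2 mm. The wrist camera is an equidistant fisheye: a pixel r from the principal point sees the ray r / f radians off the axis. A picture is of the moment at which its call begins: read the wrist's pose just before it. There is no depth.
- r.hand_in(): hands the job in; it is judged then, once.
The state is a dict: "time_s": time; "q": joint angles; "dq": joint speeds; "effort": joint torques, N m; "ee_pos": TCP position; "ee_rot": TCP orientation; "contact_force": force on the tool from outside, world axes, zero at the start; "ft_torque": the same for the moment, N m; "gripper_width": finger opening in m; "grasp_force": force on a finger pad.
Only numpy, scipy, OpenCV 4.12 (cv2) and the standard library are available. Lean on these libraries where they do the work, as an engineer would, in place of code of your own. Each camera call takes 0.05 s, during which the arm holds its last target. There are 200 camera calls.

## Working session

There is one attempt and no reset: what is moved stays moved. The work goes in short steps, Python scripts to look and compute and a tool call to move; the robot and the scene stay as the last step left them, time stands still between calls to the robot, and variables do not carry over. Pictures are saved under pics/ and viewed, at most 10 in all, crops included, and the job is handed in when it is done.

Besides the shell and the picture viewer there is one more tool, called after "Emit:" as a command line: name --argument value ..., lists and objects as JSON in quotes. carry_out: Moves the arm, as the interface text tells. Its arguments: {"type":"object","properties":{"delta_pos":{"type":"array"},"delta_rot":{"type":"array"},"hand":{"type":"number"},"grip_force":{"type":"number"}},"required":["delta_pos","delta_rot"]}

```bash
mkdir -p pics; ls; python3 - <<'E'
from cell import r
import cv2,pickle
s=r.read_state();print(s['time_s'],s['ee_pos'],s['ee_rot'])
d={}
for n in("side","top"):
    c=r.camera(n);d[n]=c;cv2.imwrite(f"pics/{n}0.png",c["frame"][:,:,::-1]);print(n,c["fx"],c["cx"],c["cy"],c["T"].round(3).tolist())
pickle.dump(d,open("c0.pkl","wb"))
E
```

```text
pics
0.0 [ 0.14231932 -0.60821792  0.23216066] [ 9.93407170e-01  1.14637880e-01  3.39844616e-06 -5.92716575e-04]
side 436.6918018926343 324.19806901110053 236.45492461041457 [[-0.798, -0.439, 0.412, 0.253], [-0.603, 0.576, -0.553, 0.569], [0.005, -0.69, -0.724, 0.734], [0.0, 0.0, 0.0, 1.0]]
top 621.0060534467144 322.68771908152524 227.98759929843416 [[0.005, -0.978, 0.207, 0.31], [-1.0, -0.004, 0.005, 0.079], [-0.004, -0.207, -0.978, 1.508], [0.0, 0.0, 0.0, 1.0]]
```

View pics/top0.png

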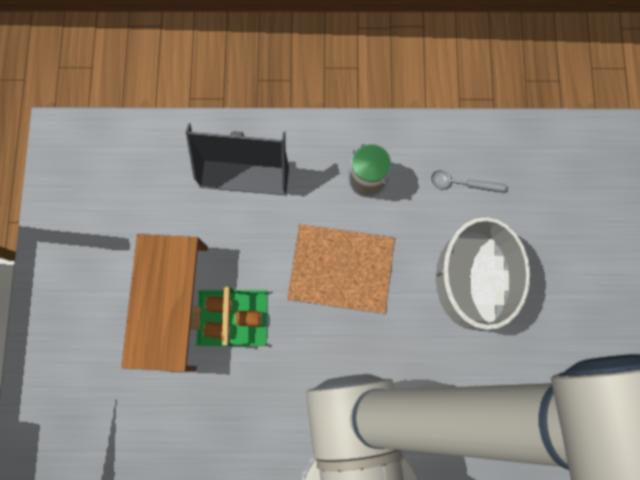

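View pics/side0.png

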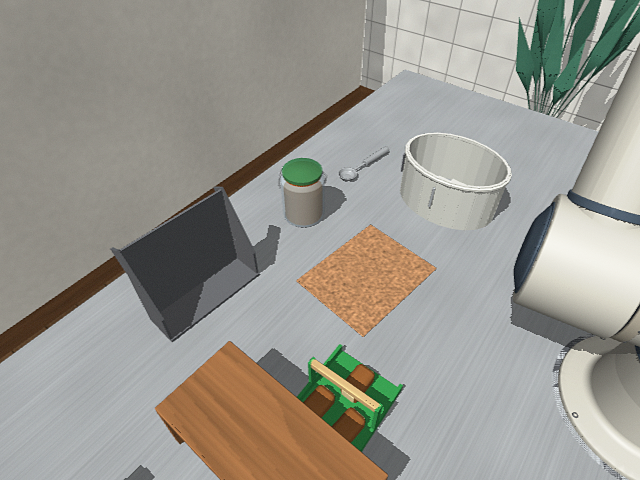

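Top view: the tray's lip points right (world −y), with the bail bar at about (226,316). The riser is at (160,300), mat at (342,268), caddy at (486,273), jar at (370,165), spoon at (470,183) and dustpan at (240,160). Side view: bail runs from (312,363) to (378,405), mat centre is about (367,280), caddy rim centre is about (457,162).

```bash
cat > h.py <<'E'
import numpy as np,cv2
def ray(c,uv):
    T=c["T"];d=np.array([(uv[0]-c["cx"])/c["fx"],(uv[1]-c["cy"])/c["fy"],1.]);return T[:3,3],T[:3,:3]@d
def onz(c,uv,z):
    o,d=ray(c,uv);return o+d*(z-o[2])/d[2]
def tri(c1,a,c2,b):
    o1,d1=ray(c1,a);o2,d2=ray(c2,b);t=np.linalg.lstsq(np.c_[d1,-d2],o2-o1,rcond=None)[0]
    p=o1+d1*t[0];q=o2+d2*t[1];return (p+q)/2,np.linalg.norm(p-q)
def mask(c,lo,hi,roi):
    h=cv2.cvtColor(c["frame"],cv2.COLOR_RGB2HSV);m=cv2.inRange(h,lo,hi);k=np.zeros_like(m);x0,y0,x1,y1=roi;k[y0:y1,x0:x1]=m[y0:y1,x0:x1];return k
def big(m):
    return max(cv2.findContours(m,cv2.RETR_EXTERNAL,cv2.CHAIN_APPROX_NONE)[0],key=cv2.contourArea)
E
python3 - <<'E'
import pickle,cv2
from h import *
d=pickle.load(open("c0.pkl","rb"));t,s=d["top"],d["side"]
np.set_printoptions(precision=4,suppress=True)
ht=cv2.cvtColor(t["frame"],cv2.COLOR_RGB2HSV);hs=cv2.cvtColor(s["frame"],cv2.COLOR_RGB2HSV)
for n,h,u,v in[("bailt",ht,226,300),("bails",hs,330,374),("mat",ht,342,290),("mats",hs,367,290),("riser",ht,165,300),("green",ht,262,296),("crust",ht,248,319),("caddyrim",ht,447,262),("bench",ht,400,220),("riserS",hs,260,420)]:print(n,h[v,u])
a=cv2.imread("pics/top0.png")[200:400,100:300];b=cv2.imread("pics/side0.png")[320:480,260:420]
cv2.imwrite("pics/crop1.png",np.hstack([cv2.resize(a,(400,400),interpolation=2),cv2.resize(b,(400,400),interpolation=2)]))
E
```

```text
bailt [ 19 113 221]
bails [ 18 104 223]
mat [ 14 132 185]
mats [ 14 128 170]
riser [ 14 157 171]
green [ 68 169 161]
crust [ 14 167 168]
caddyrim [ 27  12 214]
bench [100   9 168]
riserS [ 14 147 175]
```

View pics/crop1.png

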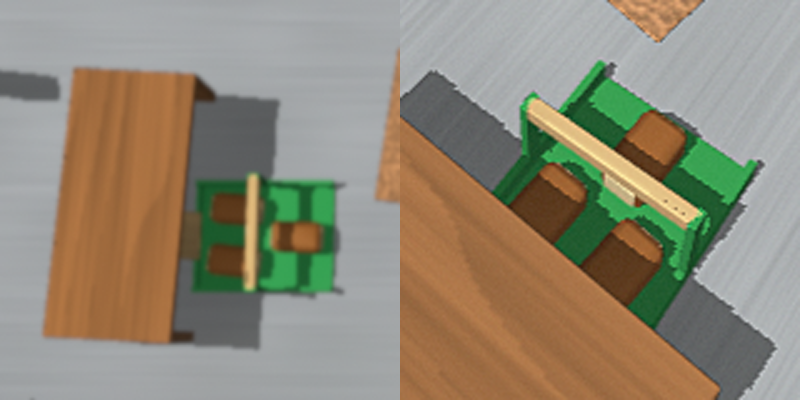

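The crops show the bail bar clearly in both views. Two crusts lie behind the bail and one in front, and the tail tab is just under the riser's front edge.

```bash
python3 - <<'E'
import pickle
from h import *
d=pickle.load(open("c0.pkl","rb"));t,s=d["top"],d["side"]
np.set_printoptions(precision=4,suppress=True)
# bail
ct=big(mask(t,(16,60,190),(24,140,255),(205,270,245,360)));cs=big(mask(s,(15,60,190),(24,140,255),(300,345,390,420)))
def ends(c):
    (cx,cy),_,_=r=cv2.minAreaRect(c);b=cv2.boxPoints(r);e=sorted([(np.linalg.norm(b[i]-b[(i+1)%4]),(b[i]+b[(i+1)%4])/2) for i in range(4)],key=lambda x:x[0])[:2];return [e[0][1],e[1][1]],r
et,rt=ends(ct);es,rs=ends(cs);print(rt,rs)
et.sort(key=lambda p:p[1]);es.sort(key=lambda p:p[1])  # top: far (+x) end first
P=[]
for a in et:
    for b in es: print(a,b,*tri(t,a,s,b))
for a in et: print("z.092",onz(t,a,.092))
for b in es: print("z.092 s",onz(s,b,.092))
# mat
for n,c,roi in(("top",t,(275,215,410,325)),("side",s,(290,215,445,342))):
    m=mask(c,(8,70,110),(20,220,255),roi);m=cv2.morphologyEx(m,cv2.MORPH_CLOSE,np.ones((5,5)));k=big(m)
    q=cv2.approxPolyDP(cv2.convexHull(k),8,True)[:,0];w=np.array([onz(c,p,.004) for p in q]);print(n,q.tolist(),w,w.mean(0))
    for i in range(len(w)):print(np.linalg.norm(w[i]-w[i-1]),end=' ')
    print()
# tray green base: lip corners
m=mask(t,(50,80,30),(85,255,255),(180,270,290,365));k=big(m);print("tray",cv2.minAreaRect(k),[onz(t,p,.022) for p in cv2.boxPoints(cv2.minAreaRect(k))])
# riser board top
m=mask(t,(8,110,100),(18,220,255),(110,225,210,380));q=cv2.approxPolyDP(cv2.convexHull(big(m)),5,True)[:,0];print("riser",q.tolist(),[onz(t,p,.126) for p in q])
# caddy
for n,c,roi in(("top",t,(425,205,545,340)),("side",s,(395,125,520,235))):
    m=mask(c,(12,4,196),(40,40,255),roi);k=big(m);print(n,cv2.contourArea(k),cv2.boundingRect(k),cv2.fitEllipse(cv2.convexHull(k)))
E
```

```text
((225.0, 315.5), (4.0, 55.0), 0.0) ((344.0499572753906, 384.8680419921875), (78.7374496459961, 9.171964645385742), 34.777828216552734)
[225. 288.] [311.7137 362.4123] [0.4689 0.3093 0.086 ] 0.0014918630636551976
[225. 288.] [376.3863 407.3238] [0.4092 0.3056 0.0775] 0.11933765856855376
[225. 343.] [311.7137 362.4123] [0.3907 0.3187 0.171 ] 0.11174319475323491
[225. 343.] [376.3863 407.3238] [0.3463 0.3057 0.0807] 0.00446593729783003
z.092 [0.4675 0.308  0.092 ]
z.092 [0.3439 0.3034 0.092 ]
z.092 s [0.4676 0.3119 0.092 ]
z.092 s [0.3469 0.3106 0.092 ]
top [[299, 225], [394, 239], [384, 313], [288, 299]] [[ 0.6345  0.1446  0.004 ]
 [ 0.6001 -0.09    0.004 ]
 [ 0.4188 -0.0626  0.004 ]
 [ 0.4514  0.1689  0.004 ]] [0.5262 0.0402 0.004 ]
0.18472192343434407 0.23716168672379845 0.18339304256264263 0.23374588782634545 
side [[371, 225], [436, 268], [362, 336], [297, 279]] [[ 0.6032 -0.0854  0.004 ]
 [ 0.4197 -0.0597  0.004 ]
 [ 0.4546  0.1764  0.004 ]
 [ 0.6396  0.1456  0.004 ]] [0.5293 0.0442 0.004 ]
0.2337889831558735 0.18523533925500213 0.23865114748718946 0.18759460474724002 
tray ((231.4407196044922, 317.32037353515625), (70.02454376220703, 56.615970611572266), 1.023030161857605) [array([0.3406, 0.3828, 0.022 ]), array([0.474 , 0.3866, 0.022 ]), array([0.4718, 0.2186, 0.022 ]), array([0.3385, 0.2179, 0.022 ])]
riser [[138, 235], [197, 238], [184, 370], [122, 366]] [array([0.5834, 0.5048, 0.126 ]), array([0.577 , 0.3703, 0.126 ]), array([0.285 , 0.3849, 0.126 ]), array([0.2928, 0.5203, 0.126 ])]
top 7183.5 (444, 218, 85, 111) ((486.02642822265625, 272.4708557128906), (84.23099517822266, 110.75753784179688), 175.75531005859375)
side 388.5 (405, 133, 107, 59) ((457.9407958984375, 161.4888458251953), (51.143436431884766, 109.12165069580078), 106.80255889892578)
```

Bail middle is about (0.407, 0.308), with height triangulated at 0.081–0.086 against 0.085 given. Tray yaw is about 91°. Mat centre is (0.528, 0.042) with its long axis at 82° yaw. I'm moving above the bail.

Emit:
carry_out --delta_pos '[[0.258,0.158,0.02],[0.258,0.158,0.02],[0.258,0.158,0.02],[0.258,0.158,0.02],[0.258,0.158,0.02],[0.258,0.158,0.02],[0.378,0.458,0.02],[0.378,0.458,0.02],[0.378,0.458,0.02],[0.378,0.458,0.02],[0.378,0.458,0.02],[0.378,0.458,0.02]]' --delta_rot '[[0,0,0.8],[0,0,0.8],[0,0,0.8],[0,0,0.8],[0,0,0.8],[0,0,0.8],[0,0,1.6],[0,0,1.6],[0,0,1.6],[0,0,1.6],[0,0,1.6],[0,0,1.6]]' --hand 0.06

```text
time_s: 1.3
ee_pos: [0.511, -0.1723, 0.2526]
ee_rot: [0.608, 0.794, -0.0, -0.0]
contact_force: [0.2, -0.1, 0.0]
gripper_width: 0.0599
grasp_force: 0.0
```

Emit:
carry_out --delta_pos '[[0.0,0.3,0.0],[0.0,0.3,0.0],[0.0,0.3,0.0],[0.0,0.3,0.0],[0.0,0.3,0.0],[0.0,0.3,0.0],[-0.105,0.475,-0.05],[-0.105,0.475,-0.05],[-0.105,0.475,-0.05],[-0.105,0.475,-0.05],[-0.105,0.475,-0.05],[-0.105,0.475,-0.05]]' --delta_rot '[[0,0,0.8],[0,0,0.8],[0,0,0.8],[0,0,0.8],[0,0,0.8],[0,0,0.8],[0,0,1.32],[0,0,1.32],[0,0,1.32],[0,0,1.32],[0,0,1.32],[0,0,1.32]]'

```text
time_s: 2.5
ee_pos: [0.4045, 0.3017, 0.2022]
ee_rot: [-0.005, 1.0, -0.0, -0.001]
contact_force: [0.7, -0.6, 0.1]
gripper_width: 0.0599
grasp_force: 0.0
```

Emit:
carry_out --delta_pos '[[0,0,0],[0,0,0]]' --delta_rot '[[0,0,0],[0,0,0]]'

```text
time_s: 2.7
ee_pos: [0.4066, 0.2998, 0.203]
ee_rot: [-0.003, 1.0, 0.0, 0.0]
contact_force: [-0.3, -0.2, 0.3]
gripper_width: 0.0601
grasp_force: 0.0
```

```bash
cat >> h.py <<'E'
from scipy.spatial.transform import Rotation as R
def wrist(r):
    s=r.read_state();c=r.camera("wrist");T=np.eye(4);T[:3,:3]=R.from_quat(s["ee_rot"]).as_matrix();T[:3,3]=s["ee_pos"];c["W"]=T@c["mount"];return c
def wonz(c,uv,z):
    x=(uv[0]-c["cx"])/c["fx"];y=(uv[1]-c["cy"])/c["fy"];a=np.hypot(x,y);k=np.sin(a)/a if a>1e-9 else 1
    d=c["W"][:3,:3]@[x*k,y*k,np.cos(a)];o=c["W"][:3,3];return o+d*(z-o[2])/d[2]
E
python3 - <<'E'
from cell import r
from h import *
np.set_printoptions(precision=4,suppress=True)
c=wrist(r);cv2.imwrite("pics/w1.png",c["frame"][:,:,::-1]);print(c["mount"],c["fx"])
m=mask(c,(15,60,170),(25,150,255),(0,0,640,480))
for k in sorted(cv2.findContours(m,0,1)[0],key=cv2.contourArea)[-3:]:
    q=cv2.minAreaRect(k);print(q,wonz(c,q[0],.092),[wonz(c,p,.092) for p in cv2.boxPoints(q)])
E
```

```text
[[-0.0001 -0.9711 -0.2386  0.0667]
 [ 1.     -0.     -0.0002  0.0002]
 [ 0.0002 -0.2386  0.9711 -0.1519]
 [ 0.      0.      0.      1.    ]] 371.64829954431775
((513.710693359375, 211.4822235107422), (15.666312217712402, 84.44454193115234), 14.826478958129883) [0.391  0.4589 0.092 ] [array([0.4232, 0.4459, 0.092 ]), array([0.3566, 0.4583, 0.092 ]), array([0.3589, 0.4734, 0.092 ]), array([0.4269, 0.4612, 0.092 ])]
((464.98956298828125, 130.98388671875), (27.74129295349121, 140.52517700195312), 3.9603116512298584) [0.3309 0.4106 0.092 ] [array([0.3834, 0.3983, 0.092 ]), array([0.2778, 0.4029, 0.092 ]), array([0.2763, 0.426 , 0.092 ]), array([0.3843, 0.4217, 0.092 ])]
((109.12301635742188, 258.8131103515625), (170.481201171875, 44.809356689453125), 10.154267311096191) [0.4332 0.1285 0.092 ] [array([0.4453, 0.0166, 0.092 ]), array([0.4015, 0.0395, 0.092 ]), array([0.4249, 0.2097, 0.092 ]), array([0.4626, 0.1992, 0.092 ])]
```

View pics/w1.png

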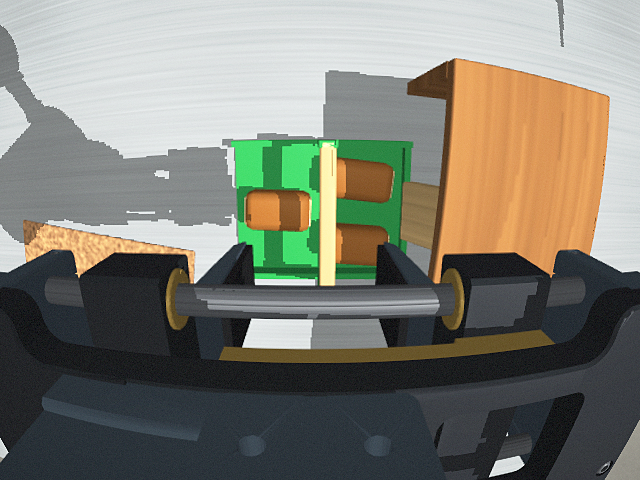

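The wrist view shows the bail running from (328,145) to (327,280) between the open fingers, with riser to the right and three crusts on the tray.

```bash
python3 - <<'E'
from h import *
from cell import r
np.set_printoptions(precision=4,suppress=True)
c=wrist(r);h=cv2.cvtColor(c["frame"],cv2.COLOR_RGB2HSV)
for v in(150,180,210,240,265):
    x=[u for u in range(305,350) if h[v,u,2]>190 and 15<=h[v,u,0]<=28]
    print(v,x[0],x[-1],wonz(c,((x[0]+x[-1])/2,v),.092),wonz(c,((x[0]+x[-1])/2,v),.085))
print(wonz(c,(327,145),.092),wonz(c,(407,187),.06),wonz(c,(235,143),.022))
s=r.read_state();print(s['ee_pos'],s['ee_rot'])
E
```

```text
150 321 336 [0.3489 0.3094 0.092 ] [0.3492 0.3096 0.085 ]
180 320 344 [0.3703 0.3121 0.092 ] [0.3711 0.3124 0.085 ]
210 305 335 [0.3921 0.3037 0.092 ] [0.3935 0.3039 0.085 ]
240 320 341 [0.4145 0.3117 0.092 ] [0.4165 0.312  0.085 ]
265 320 335 [0.4341 0.3098 0.092 ] [0.4366 0.3101 0.085 ]
[0.3454 0.3083 0.092 ] [0.3786 0.3751 0.06  ] [0.3445 0.2278 0.022 ]
[0.4065 0.2998 0.203 ] [-0.0031  1.      0.0001  0.0003]
```

Emit:
carry_out --delta_pos '[[0,0.0095,0],[0,0.0095,-0.04],[0,0.0095,-0.08],[0,0.0095,-0.1],[0,0.0095,-0.118],[0,0.0095,-0.118],[0,0.0095,-0.118]]' --delta_rot '[[0,0,0.01],[0,0,0.01],[0,0,0.01],[0,0,0.01],[0,0,0.01],[0,0,0.01],[0,0,0.01]]'

```text
time_s: 3.5
ee_pos: [0.406, 0.3104, 0.085]
ee_rot: [-0.009, 1.0, -0.0, -0.0]
contact_force: [-0.9, 0.5, 0.2]
gripper_width: 0.0602
grasp_force: 0.0
```

Emit:
carry_out --delta_pos '[[0,0,0],[0,0,0],[0,0,0],[0,0,0],[0,0,0],[0,0,0]]' --delta_rot '[[0,0,0],[0,0,0],[0,0,0],[0,0,0],[0,0,0],[0,0,0]]' --hand 0.0 --grip_force 30

```text
time_s: 4.1
ee_pos: [0.4057, 0.3101, 0.0848]
ee_rot: [-0.009, 1.0, 0.0, 0.0]
contact_force: [-0.0, -0.2, 0.1]
gripper_width: 0.0148
grasp_force: 0.0
```

Emit:
carry_out --delta_pos '[[0,0,0],[0,0,0],[0,0,0.004],[0,0,0.008],[0,0,0.012],[0,0,0.015],[0,0,0.015]]' --delta_rot '[[0,0,0],[0,0,0],[0,0,0],[0,0,0],[0,0,0],[0,0,0],[0,0,0]]'

```text
time_s: 4.8
ee_pos: [0.4059, 0.3103, 0.1002]
ee_rot: [-0.009, 1.0, 0.0, 0.0]
contact_force: [0.1, 0.7, -2.3]
gripper_width: 0.0119
grasp_force: 30.0
```

Emit:
carry_out --delta_pos '[[0,-0.003,0],[0,-0.01,0],[0,-0.022,0],[0,-0.036,0],[0,-0.052,0],[0.002,-0.068,0],[0.007,-0.084,0],[0.015,-0.1,0.002],[0.025,-0.116,0.004],[0.036,-0.132,0.007],[0.047,-0.148,0.01],[0.058,-0.164,0.01]]' --delta_rot '[[0,0,0],[0,0,0],[0,0,0],[0,0,0],[0,0,0],[0,0,0],[0,0,-0.01],[0,0,-0.025],[0,0,-0.04],[0,0,-0.06],[0,0,-0.08],[0,0,-0.1]]'

```text
time_s: 6.0
ee_pos: [0.4639, 0.1443, 0.11]
ee_rot: [0.042, 0.999, -0.0, 0.0]
contact_force: [1.1, 0.0, -2.9]
gripper_width: 0.0115
grasp_force: 30.0
```

Emit:
carry_out --delta_pos '[[0.011,-0.016,0],[0.021,-0.031,0],[0.03,-0.045,0],[0.038,-0.058,0],[0.045,-0.07,0],[0.051,-0.081,0],[0.056,-0.09,0],[0.06,-0.097,0],[0.063,-0.102,0],[0.064,-0.104,0],[0.064,-0.104,0],[0.064,-0.104,0]]' --delta_rot '[[0,0,-0.015],[0,0,-0.03],[0,0,-0.04],[0,0,-0.05],[0,0,-0.055],[0,0,-0.06],[0,0,-0.063],[0,0,-0.063],[0,0,-0.063],[0,0,-0.063],[0,0,-0.063],[0,0,-0.063]]'

```text
time_s: 7.2
ee_pos: [0.5274, 0.0424, 0.1097]
ee_rot: [0.072, 0.997, 0.0, -0.0]
contact_force: [-0.4, 0.2, -2.0]
gripper_width: 0.0114
grasp_force: 30.0
```

```bash
python3 - <<'E'
from cell import r
from h import *
np.set_printoptions(precision=4,suppress=True)
s=r.read_state();print(s['time_s'],s['ee_pos'],s['ee_rot'],s['contact_force'],s['gripper_width'])
t=r.camera("top");sd=r.camera("side")
a=t["frame"][200:400,230:430];b=sd["frame"][200:360,270:470]
cv2.imwrite("pics/t2.png",np.hstack([cv2.resize(a,(400,400)),cv2.resize(b,(400,320)),][:1]+[cv2.copyMakeBorder(cv2.resize(b,(400,320)),0,80,0,0,0)])[:,:,::-1])
print("caddy",onz(t,(486.0,272.5),.13),onz(sd,(457.9,161.5),.13),tri(t,(486.0,272.5),sd,(457.9,161.5)))
for p in((444,272),(528.5,272),(486,218),(486,328.5)):print(onz(t,p,.13))
E
```

```text
7.2 [0.5274 0.0424 0.1097] [ 0.0722  0.9974  0.     -0.0002] [-0.3595  0.2165 -1.985 ] 0.011408686221292702
caddy [ 0.5005 -0.2797  0.13  ] [ 0.4965 -0.2667  0.13  ] (array([ 0.5017, -0.2829,  0.1182]), np.float64(0.0009642282617182637))
[ 0.5012 -0.1861  0.13  ]
[ 0.5021 -0.3745  0.13  ]
[ 0.6253 -0.2859  0.13  ]
[ 0.377  -0.2736  0.13  ]
```

View pics/t2.png

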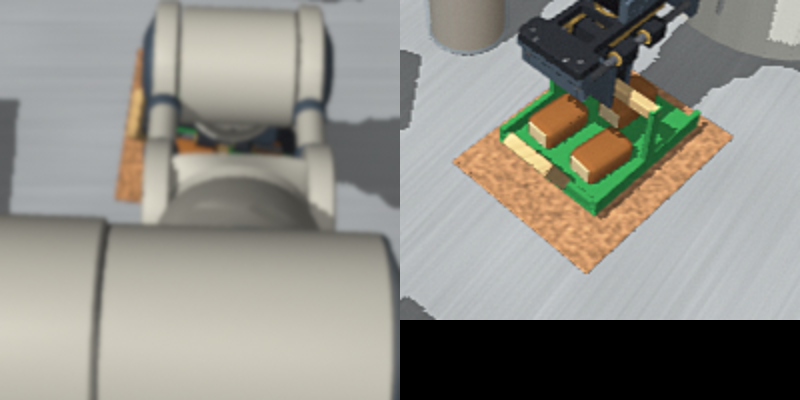

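The tray hangs level over the mat with three crusts on it, and the arm hides the top view. Lowering 21 mm.

Emit:
carry_out --delta_pos '[[0,0,-0.006],[0,0,-0.012],[0,0,-0.016],[0,0,-0.019],[0,0,-0.021],[0,0,-0.021],[0,0,-0.021]]' --delta_rot '[[0,0,0],[0,0,0],[0,0,0],[0,0,0],[0,0,0],[0,0,0],[0,0,0]]'

```text
time_s: 8.0
ee_pos: [0.5277, 0.0422, 0.0887]
ee_rot: [0.072, 0.997, -0.0, 0.0]
contact_force: [0.1, -0.6, -1.5]
gripper_width: 0.0118
grasp_force: 30.0
```

Emit:
carry_out --delta_pos '[[0,0,-0.001],[0,0,-0.0015],[0,0,-0.0015]]' --delta_rot '[[0,0,0],[0,0,0],[0,0,0]]'

```text
time_s: 8.3
ee_pos: [0.5278, 0.0421, 0.0886]
ee_rot: [0.072, 0.997, -0.0, 0.001]
contact_force: [-9.8, -0.9, 31.2]
gripper_width: 0.0119
grasp_force: 30.0
```

Emit:
carry_out --delta_pos '[[0,0,0],[0,0,0],[0,0,0],[0,0,0],[0,0,0],[0,0,0]]' --delta_rot '[[0,0,0],[0,0,0],[0,0,0],[0,0,0],[0,0,0],[0,0,0]]' --hand 0.05

```text
time_s: 8.9
ee_pos: [0.5277, 0.0422, 0.0871]
ee_rot: [0.072, 0.997, -0.0, -0.0]
contact_force: [-0.3, 0.5, 0.3]
gripper_width: 0.0499
grasp_force: 0.0
```

Emit:
carry_out --delta_pos '[[0,0,0.02],[0,0,0.06],[0,0,0.11],[0,0,0.15],[0,0.03,0.15],[0,0.07,0.15],[0,0.11,0.15],[0,0.14,0.15],[0,0.17,0.15],[0,0.18,0.15],[0,0.18,0.15],[0,0.18,0.15]]' --delta_rot '[[0,0,0],[0,0,0],[0,0,0],[0,0,0],[0,0,0],[0,0,0],[0,0,0],[0,0,0],[0,0,0],[0,0,0],[0,0,0],[0,0,0]]'

```text
time_s: 10.1
ee_pos: [0.5276, 0.2214, 0.2371]
ee_rot: [0.072, 0.997, -0.0, -0.0]
contact_force: [0.2, -0.2, -0.1]
gripper_width: 0.0503
grasp_force: 0.0
```

```bash
python3 - <<'E'
from cell import r
from h import *
import pickle
c=wrist(r);s=r.camera("side");t=r.camera("top");pickle.dump(dict(w=c,s=s,t=t),open("c1.pkl","wb"))
a=cv2.resize(c["frame"],(520,390));b=cv2.resize(s["frame"][220:340,300:440],(280,240),interpolation=0);b2=t["frame"][190:340,250:530][:, :280]
R_=np.zeros((390,280,3),np.uint8);R_[:240]=b;R_[240:]=b2
cv2.imwrite("pics/w2.png",np.hstack([a,R_])[:,:,::-1])
E
```

```text
(no output)
```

View pics/w2.png

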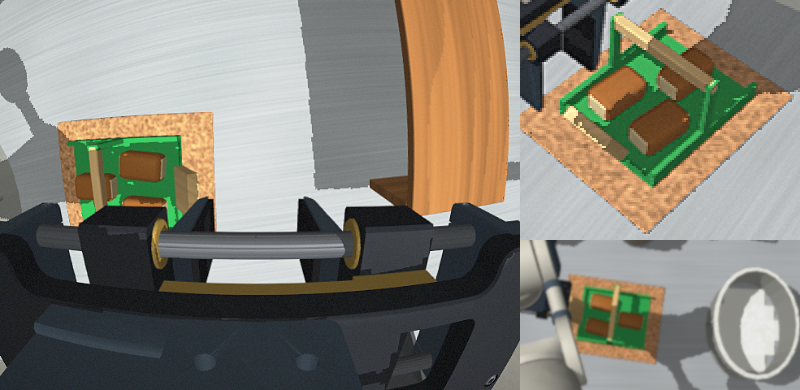

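The tray sits flat on the mat with three crusts, gripper clear. The tail tab shows in the wrist part at about (187,200) and in the side part from (563,108) to (628,157).

```bash
python3 - <<'E'
import pickle
from h import *
np.set_printoptions(precision=4,suppress=True)
d=pickle.load(open("c1.pkl","rb"));t,s,w=d["t"],d["s"],d["w"]
def pj(c,p):
    q=np.linalg.inv(c["T"])@np.r_[p,1];return np.array([c["fx"]*q[0]/q[2]+c["cx"],c["fy"]*q[1]/q[2]+c["cy"]])
def pw(c,p):
    q=np.linalg.inv(c["W"])@np.r_[p,1];rr=np.hypot(q[0],q[1]);a=np.arctan2(rr,q[2]);return np.array([c["fx"]*a*q[0]/rr+c["cx"],c["fy"]*a*q[1]/rr+c["cy"]])
ya=np.radians(81.7);X=np.array([np.cos(ya),np.sin(ya),0]);Y=np.array([-X[1],X[0],0]);O=np.array([.5277,.0422,.004]);Z=np.array([0,0,1])
f=lambda p:O+X*p[0]+Y*p[1]+Z*p[2]
for n,p in dict(bailA=(0,.062,.092),bailB=(0,-.062,.092),endo1=(.114,.028,.0605),endo2=(.114,-.028,.0605),endi1=(.102,.028,.0675),endi2=(.102,-.028,.0675),lip1=(-.085,.066,.022),lip2=(-.085,-.066,.022)).items():print(n,f(p),"side",pj(s,f(p)),"top",pj(t,f(p)),"w",pw(w,f(p)))
a=cv2.resize(s["frame"][240:330,300:390],(450,450),interpolation=0)
b=cv2.resize(w["frame"][150:290,180:280],(321,450),interpolation=0)
im=np.hstack([a,b])[:,:,::-1].copy()
for n in((.114,.028,.0605),(.114,-.028,.0605),(.102,.028,.0675),(.102,-.028,.0675)):
    u=(pj(s,f(n))-[300,240])*5;v=(pw(w,f(n))-[180,150])*3.21+[450,0]
    for k in(u,v):cv2.circle(im,(int(k[0]),int(k[1])),3,(255,0,255),-1)
cv2.imwrite("pics/chk.png",im)
E
```

```text
bailA [0.4663 0.0512 0.096 ] side [396.4363 261.6025] top [337.4495 288.808 ] w [112.584  181.0681]
bailB [0.5891 0.0332 0.096 ] side [349.1075 228.6202] top [345.1745 235.9644] w [130.1662 310.2078]
endo1 [0.5164 0.159  0.0645] side [341.8275 295.0406] top [291.1432 268.7421] w [244.1909 210.5481]
endo2 [0.5719 0.151  0.0645] side [320.97   278.1989] top [294.9261 245.4856] w [247.1094 269.0882]
endi1 [0.5147 0.1472 0.0715] side [346.3751 289.1818] top [296.0625 269.0736] w [229.5758 212.1774]
endi2 [0.5701 0.1391 0.0715] side [325.3902 272.5445] top [299.8257 245.6989] w [233.1811 271.4965]
lip1 [ 0.4501 -0.0324  0.026 ] side [419.0743 262.6018] top [371.9586 299.0306] w [ 81.5451 172.8254]
lip2 [ 0.5807 -0.0514  0.026 ] side [372.0051 230.7614] top [379.2028 245.0758] w [ 96.2558 282.8954]
```

View pics/chk.png

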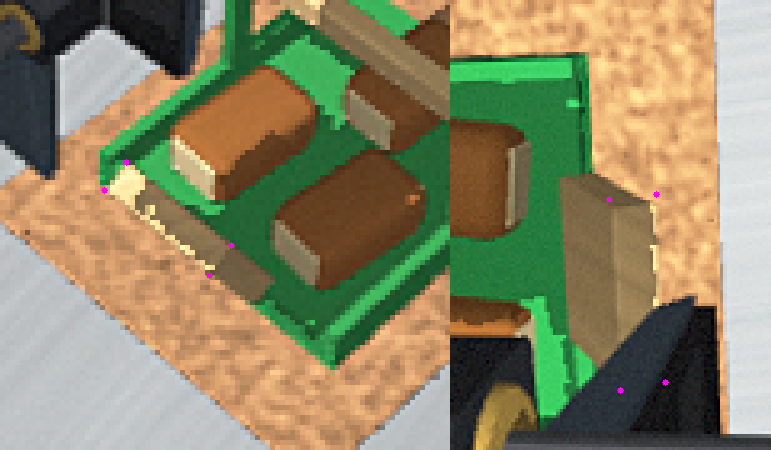

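The magenta points are the tail corners predicted from the release pose. They fall within about 1 px of the tab's end face in both the side and wrist views. So the tail point is (0.542, 0.140, 0.052), and I tilt 30° and approach along the tab.

Emit:
carry_out --delta_pos '[[0.01,0.001,-0.01],[0.02,0.002,-0.02],[0.026,0.0025,-0.03],[0.0267,0.0025,-0.038],[0.0267,0.0025,-0.038],[0.0267,0.0025,-0.038],[0.0267,0.0025,-0.038]]' --delta_rot '[[-0.13,0.019,0],[-0.26,0.038,0],[-0.39,0.057,0],[-0.518,0.0756,0],[-0.518,0.0756,0],[-0.518,0.0756,0],[-0.518,0.0756,0]]' --hand 0.04

```text
time_s: 10.95
ee_pos: [0.5547, 0.2238, 0.2002]
ee_rot: [0.071, 0.964, -0.257, -0.018]
contact_force: [0.2, 0.1, 1.0]
gripper_width: 0.0404
grasp_force: 0.0
```

```bash
python3 - <<'E'
from cell import r
from h import *
np.set_printoptions(precision=4,suppress=True)
s=r.read_state();M=R.from_quat(s["ee_rot"]).as_matrix();print(s["ee_pos"],M,np.array(s["q"]))
g=np.array([.542,.1402,.052]);d=g-s["ee_pos"];print(d, "tool",M.T@d)
E
```

```text
[0.5547 0.2238 0.2002] [[-0.9894  0.1266 -0.0717]
 [ 0.1455  0.8584 -0.492 ]
 [-0.0008 -0.4972 -0.8677]] [ 0.5051  0.6659  1.2348 -0.407   1.5743 -0.8515]
[-0.0127 -0.0836 -0.1482] tool [0.0005 0.0003 0.1706]
```

Emit:
carry_out --delta_pos '[[-0.0025,-0.017,-0.03],[-0.005,-0.034,-0.06],[-0.0076,-0.05,-0.089],[-0.01,-0.0655,-0.116],[-0.0115,-0.075,-0.133],[-0.0127,-0.0836,-0.148],[-0.0127,-0.0836,-0.148],[-0.0127,-0.0836,-0.148]]' --delta_rot '[[0,0,0],[0,0,0],[0,0,0],[0,0,0],[0,0,0],[0,0,0],[0,0,0],[0,0,0]]'

```text
time_s: 11.75
ee_pos: [0.5422, 0.1407, 0.0525]
ee_rot: [0.071, 0.964, -0.257, -0.018]
contact_force: [1.0, 0.7, 0.6]
gripper_width: 0.0399
grasp_force: 0.0
```

Emit:
carry_out --delta_pos '[[0,0,0],[0,0,0],[0,0,0],[0,0,0],[0,0,0],[0,0,0],[0,0,0]]' --delta_rot '[[0,0,0],[0,0,0],[0,0,0],[0,0,0],[0,0,0],[0,0,0],[0,0,0]]' --hand 0.0 --grip_force 45

```text
time_s: 12.45
ee_pos: [0.5418, 0.1406, 0.0521]
ee_rot: [0.07, 0.963, -0.259, -0.019]
contact_force: [-0.2, -3.7, 11.5]
gripper_width: 0.0138
grasp_force: 45.0
```

Emit:
carry_out --delta_pos '[[0,0,0.002],[0,0,0.007],[0,0,0.016],[0,0,0.03],[0,0,0.047],[0,0,0.066],[0,0,0.086],[0,0,0.106],[0,0,0.124],[0,0,0.14],[0,0,0.152],[0,0,0.158]]' --delta_rot '[[0,0,0],[0,0,0],[-0.01,0.001,0],[-0.03,0.004,0],[-0.05,0.007,0],[-0.07,0.01,0],[-0.09,0.013,0],[-0.099,0.0144,0],[-0.099,0.0144,0],[-0.099,0.0144,0],[-0.099,0.0144,0],[-0.099,0.0144,0]]' --grip_force 60

```text
time_s: 13.65
ee_pos: [0.5419, 0.1412, 0.2104]
ee_rot: [0.069, 0.949, -0.306, -0.022]
contact_force: [0.7, 0.2, -2.7]
gripper_width: 0.0138
grasp_force: 60.0
```

```bash
python3 - <<'E'
from cell import r
from h import *
np.set_printoptions(precision=4,suppress=True)
s=r.read_state();print(s['ee_pos'],s['ee_rot'],s['contact_force'],s['gripper_width'],s['grasp_force'],np.array(s['q']))
c=r.camera("side");cv2.imwrite("pics/s3.png",c["frame"][:,:,::-1])
E
```

```text
[0.5419 0.1412 0.2104] [ 0.069   0.9494 -0.3057 -0.0217] [ 0.7291  0.1778 -2.7086] 0.013775702518663061 59.99505400657654 [ 0.4399  0.6262  1.3454 -0.5087  1.5497 -0.875 ]
```

View pics/s3.png

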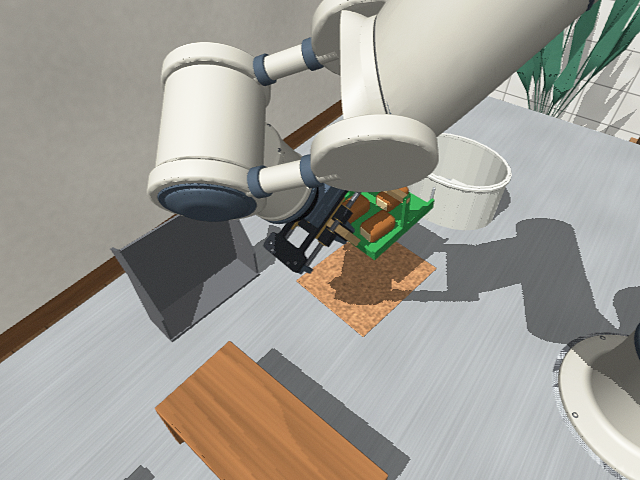

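The tray is held level at the tail with crusts on board and clear of the mat. Now moving towards the caddy.

Emit:
carry_out --delta_pos '[[0,-0.003,0],[0,-0.01,0],[-0.001,-0.021,0],[-0.002,-0.036,0],[-0.003,-0.054,0],[-0.004,-0.073,0],[-0.005,-0.092,0],[-0.006,-0.111,0],[-0.007,-0.129,0],[-0.008,-0.146,0],[-0.009,-0.161,0],[-0.01,-0.173,0]]' --delta_rot '[[0,0,0],[0,0,0],[0,0,0],[0,0,0],[0,0,0],[0,0,0],[0,0,0],[0,0,0],[0,0,0],[0,0,0],[0,0,0],[0,0,0]]'

```text
time_s: 14.9
ee_pos: [0.5315, -0.0333, 0.2092]
ee_rot: [0.069, 0.949, -0.306, -0.022]
contact_force: [-0.0, 0.2, -2.6]
gripper_width: 0.0135
grasp_force: 60.0
```

Emit:
carry_out --delta_pos '[[-0.001,-0.009,0],[-0.001,-0.016,0],[-0.001,-0.02,0],[-0.001,-0.021,0],[-0.001,-0.021,0],[-0.001,-0.021,0]]' --delta_rot '[[0,0,0],[0,0,0],[0,0,0],[0,0,0],[0,0,0],[0,0,0]]'

```text
time_s: 15.5
ee_pos: [0.5308, -0.0526, 0.2092]
ee_rot: [0.069, 0.949, -0.306, -0.022]
contact_force: [-0.0, 0.6, -2.4]
gripper_width: 0.0139
grasp_force: 60.0
```

```bash
python3 - <<'E'
from cell import r
from h import *
np.set_printoptions(precision=4,suppress=True)
s=r.read_state();M=R.from_quat(s["ee_rot"]).as_matrix();p=s["ee_pos"]
print(p,s['contact_force'],np.array(s['q']))
# tool y=.866X-.5Z, tool z=-(.5X+.866Z), tool x=-Y
c,sn=np.cos(np.pi/6),.5
X=c*M[:,1]-sn*M[:,2];Z=-sn*M[:,1]-c*M[:,2];print("X",X,"Z",Z,"lip",p-.184*X-.0455*Z)
Y=-M[:,0]
L=np.array([.504,-.235,.165]);th0=np.arcsin(X[2])
for th in range(0,80,10):
    a=np.radians(th)-th0;Q=R.from_rotvec(-a*Y);t=L+Q.apply(.184*X+.0455*Z);print(th,t-p,Q.as_rotvec())
E
```

```text
[ 0.5308 -0.0526  0.2092] [-0.0449  0.6457 -2.3853] [ 0.1423  0.5231  1.5679 -0.6187  1.3075 -1.0392]
X [ 0.1432  0.9847 -0.0997] Z [0.0144 0.0986 0.995 ] lip [ 0.5038 -0.2383  0.1822]
0 [ 0.0005  0.005  -0.0361] [-0.0988  0.0144  0.    ]
10 [ 0.0003  0.0035 -0.0691] [-0.2715  0.0395  0.    ]
20 [-0.0008 -0.0036 -0.1013] [-0.4442  0.0646  0.    ]
30 [-0.0026 -0.0161 -0.1318] [-0.617   0.0898  0.    ]
40 [-0.0052 -0.0337 -0.1597] [-0.7897  0.1149  0.    ]
50 [-0.0084 -0.0558 -0.184 ] [-0.9624  0.14    0.    ]
60 [-0.0121 -0.0818 -0.2041] [-1.1351  0.1651  0.    ]
70 [-0.0164 -0.1108 -0.2193] [-1.3078  0.1903  0.    ]
```

Emit:
carry_out --delta_pos '[[0,-0.002,0.006],[-0.001,-0.007,0.022],[-0.002,-0.013,0.038],[-0.003,-0.021,0.0525],[-0.004,-0.029,0.0665],[-0.0055,-0.039,0.0795],[-0.007,-0.049,0.092],[-0.009,-0.061,0.1035],[-0.011,-0.074,0.114],[-0.011,-0.074,0.114],[-0.011,-0.074,0.114],[-0.011,-0.074,0.114]]' --delta_rot '[[0.0988,-0.0144,0],[0.185,-0.027,0],[0.2715,-0.0395,0],[0.358,-0.052,0],[0.444,-0.0646,0],[0.53,-0.0773,0],[0.617,-0.09,0],[0.703,-0.1025,0],[0.79,-0.115,0],[0.79,-0.115,0],[0.79,-0.115,0],[0.79,-0.115,0]]'

```text
time_s: 16.7
ee_pos: [0.5195, -0.1261, 0.3228]
ee_rot: [0.072, 0.994, 0.087, 0.006]
contact_force: [-0.4, 0.8, -1.3]
gripper_width: 0.0137
grasp_force: 60.0
```

Emit:
carry_out --delta_pos '[[-0.002,-0.014,0.009],[-0.004,-0.028,0.017],[-0.006,-0.043,0.023],[-0.008,-0.058,0.029],[-0.0105,-0.074,0.032],[-0.013,-0.09,0.035],[-0.013,-0.09,0.035],[-0.013,-0.09,0.035],[-0.013,-0.09,0.035],[-0.013,-0.09,0.035],[-0.013,-0.09,0.035]]' --delta_rot '[[0.086,-0.0125,0],[0.172,-0.025,0],[0.259,-0.0375,0],[0.345,-0.05,0],[0.431,-0.063,0],[0.518,-0.075,0],[0.518,-0.075,0],[0.518,-0.075,0],[0.518,-0.075,0],[0.518,-0.075,0],[0.518,-0.075,0]]'

```text
time_s: 17.8
ee_pos: [0.5069, -0.216, 0.3586]
ee_rot: [0.067, 0.937, 0.341, 0.024]
contact_force: [-0.3, 0.1, -1.4]
gripper_width: 0.0135
grasp_force: 60.0
```

```bash
python3 - <<'E'
from cell import r
from h import *
np.set_printoptions(precision=4,suppress=True)
s=r.read_state();print(s['ee_pos'],s['ee_rot'],s['contact_force'],s['gripper_width'],np.array(s['q']))
c=r.camera("side")["frame"];t=r.camera("top")["frame"]
cv2.imwrite("pics/s4.png",np.vstack([cv2.resize(c[60:360,240:640],(400,300)),cv2.resize(t[150:390,380:600],(400,300))])[:,:,::-1])
E
```

```text
[ 0.5069 -0.216   0.3586] [0.0672 0.9375 0.3407 0.0243] [-0.3091  0.0997 -1.3867] 0.013485123228882007 [-0.8254  0.4776  1.2378  0.5476  1.8653 -2.2099]
```

View pics/s4.png

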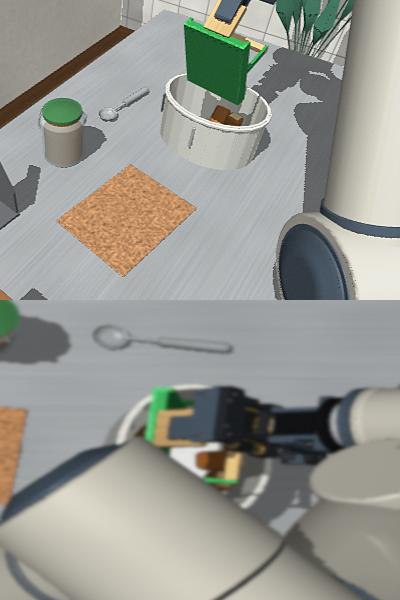

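The crusts are visible in the caddy, the tray is empty and the wrist force fell by about 1 N, matching three crusts. Reversing the tip.

Emit:
carry_out --delta_pos '[[0.0025,0.016,-0.003],[0.005,0.032,-0.006],[0.007,0.047,-0.012],[0.009,0.062,-0.018],[0.011,0.076,-0.0265],[0.013,0.09,-0.035],[0.015,0.103,-0.046],[0.017,0.115,-0.057],[0.0185,0.125,-0.07],[0.02,0.135,-0.0825],[0.021,0.143,-0.097],[0.022,0.151,-0.112]]' --delta_rot '[[-0.086,0.0126,0],[-0.1727,0.0252,0],[-0.259,0.038,0],[-0.345,0.0503,0],[-0.432,0.063,0],[-0.518,0.075,0],[-0.605,0.088,0],[-0.691,0.1,0],[-0.777,0.113,0],[-0.863,0.126,0],[-0.95,0.138,0],[-1.036,0.151,0]]'

```text
time_s: 19.1
ee_pos: [0.529, -0.0652, 0.2464]
ee_rot: [0.071, 0.982, -0.175, -0.012]
contact_force: [0.2, 0.2, -1.3]
gripper_width: 0.0136
grasp_force: 60.0
```

Emit:
carry_out --delta_pos '[[0.001,0.006,-0.016],[0.002,0.013,-0.031],[0.004,0.04,-0.031],[0.006,0.075,-0.031],[0.009,0.11,-0.031],[0.012,0.145,-0.031],[0.013,0.175,-0.031],[0.013,0.195,-0.031],[0.013,0.206,-0.031],[0.013,0.206,-0.031],[0.013,0.206,-0.031],[0.013,0.206,-0.031]]' --delta_rot '[[-0.086,0.0126,0],[-0.173,0.025,0],[-0.173,0.025,0],[-0.173,0.025,0],[-0.173,0.025,0],[-0.173,0.025,0],[-0.173,0.025,0],[-0.173,0.025,0],[-0.173,0.025,0],[-0.173,0.025,0],[-0.173,0.025,0],[-0.173,0.025,0]]'

```text
time_s: 20.3
ee_pos: [0.5416, 0.1389, 0.2153]
ee_rot: [0.071, 0.963, -0.258, -0.019]
contact_force: [-0.6, 0.3, -0.2]
gripper_width: 0.0138
grasp_force: 60.0
```

```bash
python3 - <<'E'
from cell import r
from h import *
np.set_printoptions(precision=4,suppress=True)
s=r.read_state();M=R.from_quat(s["ee_rot"]).as_matrix();p=s["ee_pos"];print(p,s['contact_force'],np.array(s['q']),s['gripper_width'])
q0=R.from_quat([.0706,.9635,-.2585,-.0185]) # at tail grasp (settled)
print("rot to grasp",(q0*R.from_quat(s["ee_rot"]).inv()).as_rotvec(),"dpos",np.array([.5418,.1406,.0521])-p)
E
```

```text
[0.5416 0.1389 0.2153] [-0.5823  0.2908 -0.2008] [ 0.4     0.5786  1.3714 -0.4429  1.4918 -0.9212] 0.013776413767574467
rot to grasp [-0.0005 -0.0012  0.0003] dpos [ 0.0002  0.0017 -0.1632]
```

Emit:
carry_out --delta_pos '[[0,0.001,-0.015],[0,0.001,-0.045],[0,0.001,-0.08],[0,0.001,-0.11],[0,0.001,-0.135],[0,0.001,-0.15],[0,0.001,-0.157],[0,0.001,-0.16],[0,0.001,-0.16],[0,0.001,-0.16]]' --delta_rot '[[0,0,0],[0,0,0],[0,0,0],[0,0,0],[0,0,0],[0,0,0],[0,0,0],[0,0,0],[0,0,0],[0,0,0]]'

```text
time_s: 21.3
ee_pos: [0.5422, 0.1412, 0.0561]
ee_rot: [0.07, 0.963, -0.258, -0.018]
contact_force: [0.1, -0.2, -0.7]
gripper_width: 0.0137
grasp_force: 60.0
```

Emit:
carry_out --delta_pos '[[0,0,-0.001],[0,0,-0.002],[0,0,-0.003],[0,0,-0.003]]' --delta_rot '[[0,0,0],[0,0,0],[0,0,0],[0,0,0]]'

```text
time_s: 21.7
ee_pos: [0.5418, 0.1411, 0.0522]
ee_rot: [0.07, 0.963, -0.258, -0.019]
contact_force: [1.1, -0.7, -0.8]
gripper_width: 0.0136
grasp_force: 60.0
```

Emit:
carry_out --delta_pos '[[0,0,-0.0005],[0,0,-0.0005]]' --delta_rot '[[0,0,0],[0,0,0]]'

```text
time_s: 21.9
ee_pos: [0.5418, 0.1411, 0.0522]
ee_rot: [0.07, 0.963, -0.258, -0.019]
contact_force: [-2.0, 1.6, 6.4]
gripper_width: 0.0137
grasp_force: 60.0
```

Emit:
carry_out --delta_pos '[[0,0,0],[0,0,0],[0,0,0],[0,0,0],[0,0,0]]' --delta_rot '[[0,0,0],[0,0,0],[0,0,0],[0,0,0],[0,0,0]]' --hand 0.04

```text
time_s: 22.4
ee_pos: [0.5417, 0.141, 0.0517]
ee_rot: [0.07, 0.963, -0.258, -0.019]
contact_force: [0.3, -0.4, 0.7]
gripper_width: 0.0399
grasp_force: 0.0
```

Emit:
carry_out --delta_pos '[[0.001,0.007,0.013],[0.004,0.025,0.043],[0.007,0.05,0.087],[0.01,0.07,0.12],[0.012,0.085,0.15],[0.012,0.085,0.19],[0.012,0.085,0.2],[0.012,0.085,0.2],[0.012,0.085,0.2]]' --delta_rot '[[0,0,0],[0,0,0],[0,0,0],[0,0,0],[0,0,0],[0,0,0],[0,0,0],[0,0,0],[0,0,0]]'

```text
time_s: 23.3
ee_pos: [0.5533, 0.2257, 0.2506]
ee_rot: [0.07, 0.963, -0.258, -0.019]
contact_force: [1.3, -0.4, -1.2]
gripper_width: 0.0398
grasp_force: 0.0
```

```bash
python3 - <<'E'
from cell import r
from h import *
s=r.read_state();print(s['time_s'],s['ee_pos'],s['contact_force'])
c=r.camera("side")["frame"];t=r.camera("top")["frame"]
cv2.imwrite("pics/s5.png",np.hstack([cv2.resize(c[100:350,240:540],(450,375)),cv2.resize(t[120:345,250:550][:, 60:],(350,375))])[:,:,::-1])
E
```

```text
23.3 [0.55328722 0.22571932 0.25063196] [ 1.25536804 -0.38987682 -1.20698484]
```

View pics/s5.png

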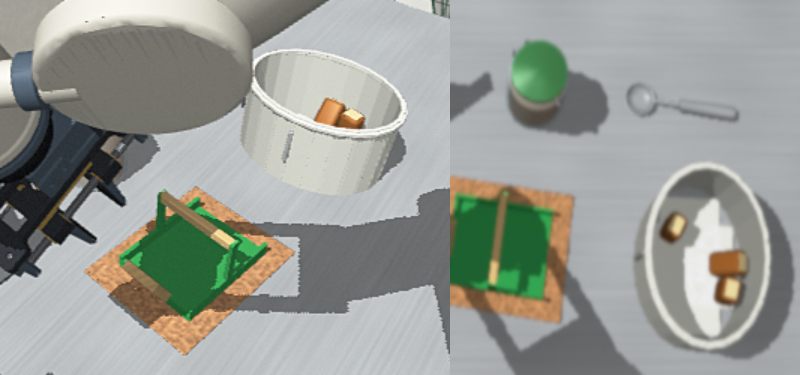

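The empty tray is flat on the mat and released. All three crusts are in the caddy, seen in the top part at (673,227), (728,263) and (728,290). The caddy, jar and spoon are unmoved.

```bash
python3 -c "
from cell import r
print(r.hand_in())"
```

```text
the job is handed in; nothing more can be done
None
```

The job is handed in: the last pictures show all three crusts in the caddy, the empty tray flat on the mat and released, and the caddy, jar and spoon where they were (the dustpan was out of frame, and the arm's moves stayed well clear of it).

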